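Fit the aperture plate and hold the cuvette in the light path

ROBOT

A 6-joint arm with a two-finger parallel gripper is mounted at the origin on a cart in front of the work surface, level with it; the furniture and walls round the work are solid. World frame = base frame: x ahead of the robot, y to its left, z up, the work surface at z = 0. Lengths are in mm, angles in rad, forces in N, time in s.
With the tool pointing down it reaches from about 200 to 875 mm from the base axis. Payload 3.4 kg.
Tool frame: the origin (TCP) lies midway between the tips of the shut fingers; the grasp point (between the pads) lies 19 mm behind it; z points along the fingers, y is the line along which they close (so a half turn about z gives the same grasp; the last joint's range is limited). The gripper opens to 94 mm and grips with 3 to 60 N. Pads are 16 mm wide; open, the fingers measure 119 mm over their backs; the gripper's body (75 mm by 177 mm) begins 78 mm behind the grasp point.
Start: joints at [1.078, 0.276, 1.505, -0, 1.361, -0.121], TCP at [208.913, 535.743, 205.493] pointing down, gripper open.
Joint ranges: [-2.89, 2.89], [-0.75, 2.08], [0.22, 2.7], [-1.18, 4.32], [0.11, 2.71], [-2.7, 2.7]. Speed limits (rad/s): [2.57, 2.57, 3.14, 3.14, 3.14, 3.14].

INTERFACE

Orientations are given as a unit quaternion [w, x, y, z].
In Python, from plant import ctrl, eyes gives the robot as it stands (ctrl), with the cameras (eyes).
- The arm moves only by the shell command python3 shift.py 'ROWS' [OPENING]. ROWS is one flat JSON list of numbers that holds 1 to 20 rows one after another, with no inner brackets; each row has 6 numbers: dx, dy, dz in mm, then a rotation vector rx, ry, rz in rad; each row shifts and turns the commanded pose from where the row before left it, along the tool's axes as they then stand; what a row does not reach is not made up. A row lasts 1/8 s, in which the tool goes at most 62.5 mm and 0.188 rad, less where a joint would pass 70% of its speed; a pose out of reach is approached as far as the arm can. OPENING is the finger opening in mm, set as the command begins (- or left out keeps the last). The fingers move at their own pace and stop on an object; the grip force is fixed at half the most. Time passes only in rows, so rows that do not move let the fingers close. It prints the time, the measured TCP pose, the force, the opening and the grip force at its end. Input that does not fit is refused with a message, and nothing moves.
- ctrl.observe(): the state, without advancing time (a new reading comes with each control period).
- eyes.snapshot(name): name is "side" or "top" or "wrist"; returns a dict with "pixels" (480x640x3 uint8, red, green, blue), "vertical_fov" (degrees; the focal length in pixels is half the picture's height over the tangent of half this angle, whatever the lens; pixels are square), "cx", "cy" (the principal point, pixels), "xyz" and "rotation" of the camera in the world. Camera axes: x right, y down, z forward; pixel columns grow to the right and rows downward; lengths in mm; the calibration is good to about 2 mm. The wrist camera is an equidistant fisheye: a pixel r from the principal point sees the ray r / f radians off the axis. A picture is of the moment at which its call begins. There is no depth.
- ctrl.finish_job(): hands the job in; it is judged then, once.
The state is a dict: "t": time; "q": joint angles; "qvel": joint speeds; "joint_efforts": joint torques, N m; "eef_pos": TCP position; "tcp_rot": TCP orientation; "ft_force": force on the tool from outside, world axes, zero at the start; "wrist_torque": the same for the moment, N m; "finger_gap": finger opening in mm; "grasp_force": force on a finger pad.
Only numpy, scipy, OpenCV 4.12 (cv2) and the standard library are available. Lean on these libraries where they do the work, as an engineer would, in place of code of your own. Each camera call takes 0.05 s, during which the arm holds its last target. There are 200 camera calls.

TASK

Thread the loose aperture plate onto the small peg of the photometer bench, sleeve fully down on the rail and its flat face square to the light path, and let go of it. Then take the cuvette out of its stand by its two long frosted faces only, never touching the clear end windows, and hold it upright and still in the light path, midway between the lamp and the aperture plate, so that the light runs lengthwise through both windows at the middle of the cell's height. Finish still holding it there, clear of everything else, and leave the other things where they stand.

Things in the scene. Friction and masses are not known exactly. Their poses are not given: they have to be found in the camera images.
- bench: Fixed aluminium rail 270 x 50 mm, 12 thick, from x -105 to +165; black round lamp at one end, black detector box at the other. Origin on the table under the middle of the sample gap; x from lamp to detector, z up. Lamp face at x -65, top 78 high; detector face at x +130, top 84 high, 46 wide. The light path runs along x above the midline (y = 0), 60 mm above the table.
- gap_mid (a point): The point on the light path where the middle of the cuvette belongs: bench x = 0, y = 0, 60 mm above the table, midway between lamp and peg; axes as the bench.
- peg_foot (a point): Foot of the upright steel peg, on the rail's top (12 mm above the table), at bench x = +60 mm, y = 0; axes as the bench. The peg is 9 mm thick and 24 mm high, its upper 6 mm tapering to 3 mm.
- aperture_plate: Loose aluminium part, 70 g, standing upright; origin at the centre of its underside. Round sleeve, 20 mm outside, 13 mm bore open below, 30 mm high and deep, with foot flange 32 mm across, 4 high; on it an upright plate 8 mm thick (x), 36 wide (y), from 30 to 68 mm high. Seated, its origin is at peg_foot and its x axis along the bench's x, either way round.
- aperture (a point): Centre of the 6 mm hole through the aperture plate, 49 mm above its underside (about the height of the light path when seated).
- cell_stand: Fixed low grey plastic stand 60 x 46 mm, 14 mm high, with a pocket 8 mm deep (floor 6 mm above the table) for the cuvette, about 1.8 mm clearance on each side; the cuvette stands in it. Origin at the centre of its underside; x along its length.
- cuvette: Closed rectangular cell, 66 g, upright in the stand; origin at the centre of its underside. 34 mm long (x, light direction), 20 wide (y), 50 high, plus a white stopper 30 x 15 mm, 6 high, on top. The long faces at y = -10 and +10 are white frosted: grip these, fingers closing along y. The narrow end faces at x = -17 and +17 are clear windows.
- cell_mid (a point): Centre of the cuvette, 25 mm above its underside; axes as the cuvette.
- window_a: Clear window at the cuvette's -x end, 14 x 47 mm; not to be touched. Origin at its lower edge's centre, 3 mm above the cuvette's underside.
- window_b: Clear window at the cuvette's +x end, likewise.
- lens_cell: short black threaded ring with a lens, lying flat, 31 mm across, 11 mm high; a bystander to leave alone. Origin under its centre.
- screw_jar: white screw-cap jar, 38 mm across, 48 mm high; a bystander to leave alone. Origin under its centre.
- glass_cell: round glass cell in a steel holder, 32 mm across, 48 mm high; a bystander to leave alone. Origin under its centre.

How it is judged:
By the outcome, as a careful person would: the job done as asked, in the order asked, and still so for the second after the job is handed in, while the arm keeps its last pose, push and grip.
It also fails if it takes over 59 s, if anything falls off the work surface, if the arm or the gripper's body presses on something with over 40 N, if the wrist force passes 120 N, or if a joint passes its speed limit or range.

## Working session

There is one attempt and no reset: what is moved stays moved. The work goes in short steps, Python scripts to look and compute and a shell command to move; the robot and the scene stay as the last step left them, time stands still between calls to the robot, and variables do not carry over. Pictures are saved under pics/ and viewed, at most 10 in all, crops included, and the job is handed in when it is done.

```bash
ls; mkdir -p pics; cat > h.py <<'E'
import numpy as np,cv2
from plant import ctrl, eyes
from scipy.spatial.transform import Rotation as R
def snap(n,f):
    s=eyes.snapshot(n); cv2.imwrite(f'pics/{f}.png',cv2.cvtColor(np.asarray(s['pixels'],np.uint8),cv2.COLOR_RGB2BGR))
    import pickle; pickle.dump(s,open(f'pics/{f}.pkl','wb')); return s
def load(f):
    import pickle; return pickle.load(open(f'pics/{f}.pkl','rb'))
def rot(s):
    r=np.array(s['rotation'],float)
    return r if r.shape==(3,3) else R.from_quat(r[[1,2,3,0]]).as_matrix()
def foc(s): return 240/np.tan(np.radians(s['vertical_fov'])/2)
def ray(s,u,v,fish=False):
    d=np.array([u-s['cx'],v-s['cy']])/foc(s)
    if fish:
        r=np.hypot(*d); d3=np.array([*(d*np.sinc(r/np.pi)),np.cos(r)])
    else: d3=np.array([*d,1.])
    return rot(s)@d3
def at(s,u,v,z,fish=False):
    d=ray(s,u,v,fish); c=np.array(s['xyz']); return c+d*(z-c[2])/d[2]
def proj(s,p,fish=False):
    c=rot(s).T@(np.array(p,float)-np.array(s['xyz']))
    if fish:
        th=np.arctan2(np.hypot(c[0],c[1]),c[2]); d=c[:2]/np.hypot(c[0],c[1])*th
    else: d=c[:2]/c[2]
    return d*foc(s)+[s['cx'],s['cy']]
def pose():
    o=ctrl.observe(); q=np.array(o['tcp_rot'])
    return np.array(o['eef_pos']), R.from_quat(q[[1,2,3,0]]).as_matrix()
E
python3 - <<'E'
from h import *
for n in ['top','side','wrist']:
    s=snap(n,n+'0'); print(n,s['vertical_fov'],s['cx'],s['cy'],s['xyz'],rot(s).round(3).tolist())
print(ctrl.observe())
E
```

```text
pics
plant.py
shift.py
top 45.18234667135712 320.3947571570965 237.75987419705953 [396.79116411 242.15756879 950.977585  ] [[-0.016, -0.981, 0.192], [-1.0, 0.013, -0.018], [0.015, -0.193, -0.981]]
side 47.01920684735847 327.3832162154486 244.55367007144145 [418.64157735 985.19053296 636.51732304] [[-0.975, -0.137, 0.175], [-0.223, 0.591, -0.775], [0.003, -0.795, -0.607]]
wrist 65.70646984690485 314.30065169787014 240.21669285096456 [140.67824126 562.33676671 382.99199327] [[0.363, 0.901, 0.237], [0.932, -0.35, -0.094], [-0.002, 0.254, -0.967]]
{'t': 0.15, 'q': array([ 1.07800359e+00,  2.76434825e-01,  1.50580760e+00,  1.78656115e-05,
        1.36067710e+00, -1.20976328e-01]), 'qvel': array([-0.00057359, -0.00174478, -0.00221309,  0.00031725,  0.00124541,
       -0.00039632]), 'joint_efforts': array([ 1.87718266e-03, -4.04925978e+01, -2.37431699e+01,  7.02958647e-02,
        3.14646377e-02, -7.63465664e-05]), 'eef_pos': array([208.69612951, 535.35740666, 204.82577829]), 'tcp_rot': array([-2.08744074e-04,  1.84840962e-01,  9.82768222e-01, -6.29799698e-04]), 'ft_force': array([0.04442502, 0.09273653, 0.28489725]), 'wrist_torque': array([ 0.01879391, -0.03847999,  0.07478612]), 'grasp_force': 0.0, 'finger_gap': 93.88961950001438}
```

View pics/top0.png

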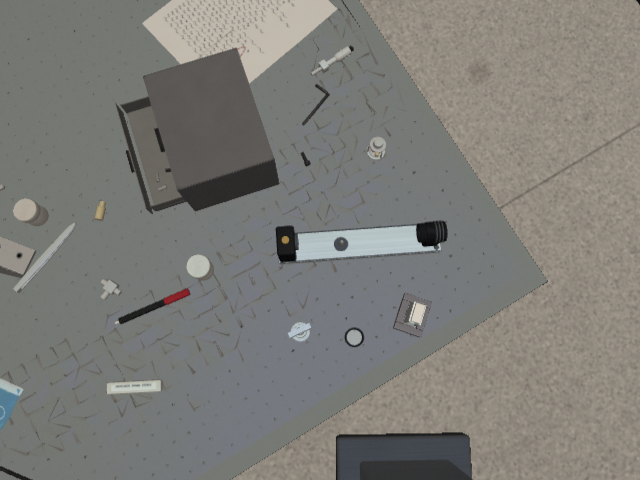

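View pics/side0.png

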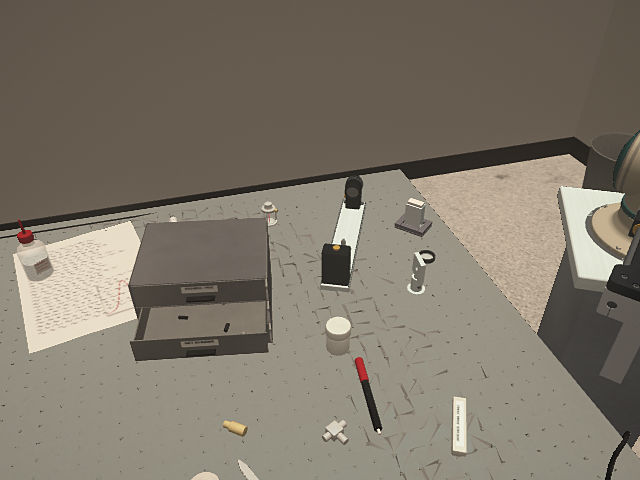

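The top view shows the bench from the lamp (432,233) to the detector (287,243), with the peg near (341,243). The plate is at (300,331), the cuvette in its stand at (415,315), and the lens ring at (354,337). I'll zoom in for edges.

```bash
python3 - <<'E'
from h import *
a=cv2.imread('pics/top0.png')[215:350,270:455]
cv2.imwrite('pics/z1.png',cv2.resize(a,None,fx=4.3,fy=4.3,interpolation=cv2.INTER_CUBIC))
s=load('top0')
for n,u,v,z in [('plate',300,331,68),('cuv',417,314,56),('peg',341,243,36),('raildet',297,247,12),('lens',354,337,11)]: print(n,at(s,u,v,z).round(1))
E
```

```text
plate [426.7 259.1  68. ]
cuv [450.2  78.4  56. ]
peg [567.1 192.2  36. ]
raildet [565.8 263.8  12. ]
lens [417.7 173.5  11. ]
```

View pics/z1.png

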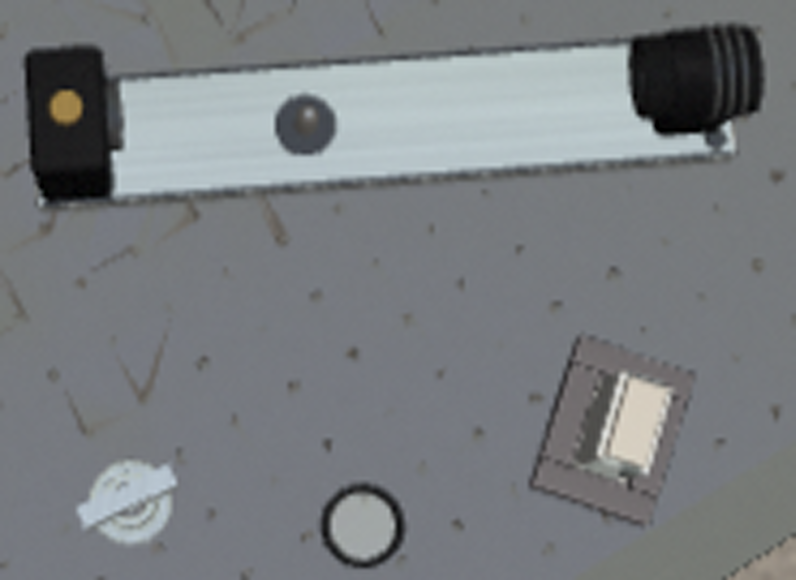

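The zoom shows the rail's top edges running from (115,77) to (630,42) and from (110,197) to (735,155), with the peg tip at (307,122). The plate's top runs from (80,517) to (175,475), and the stopper's corners are (622,375), (672,388), (648,472) and (600,458).

```bash
python3 - <<'E'
from h import *
s=load('top0')
Z=lambda u,v,z: at(s,270+(u+.5)/4.3-.5,215+(v+.5)/4.3-.5,z)[:2]
ang=lambda a,b: np.degrees(np.arctan2(*(b-a)[::-1]))
u1,u2=Z(630,42,12),Z(115,77,12); l1,l2=Z(735,155,12),Z(110,197,12)
print('rail',u1,u2,ang(u1,u2),l1,l2,ang(l1,l2))
d=(u2-u1)/np.linalg.norm(u2-u1); n=np.array([-d[1],d[0]])
print('width',(u1-l1)@n)
p=Z(307,122,36); print('peg tip',p,'off from lower edge',(p-l1)@n,'from lamp end',(p-l1)@d,'expect 165')
c=[Z(u,v,56) for u,v in[(622,375),(672,388),(648,472),(600,458)]]
print('stopper',np.mean(c,0),[round(np.linalg.norm(c[i]-c[i-1]),1) for i in range(4)],ang(c[3],c[0]),ang(c[2],c[1]))
st=[Z(u,v,14) for u,v in[(582,335),(695,373),(645,525),(530,487)]]
print('stand',np.mean(st,0),[round(np.linalg.norm(st[i]-st[i-1]),1) for i in range(4)],ang(st[3],st[0]),ang(st[2],st[1]))
a,b=Z(80,517,68),Z(175,475,68); print('plate',(a+b)/2,np.linalg.norm(a-b),ang(b,a))
print('flange',Z(130,502,4))
print('tcp',pose(),foc(s))
E
```

```text
rail [601.51382615  64.55804556] [590.21644195 264.68170664] 93.23103294668186 [556.43878274  26.13010942] [543.36744376 266.97098286] 93.10660927416602
width -47.16927744192094
peg tip [567.08930764 192.18924595] off from lower edge -19.993066096402895 from lamp end 165.19487829482873 expect 165
stopper [451.71219144  77.63580209] [np.float64(31.0), np.float64(18.5), np.float64(31.5), np.float64(17.8)] -17.50244817354115 -18.81062671445836
stand [452.02286953  78.49275829] [np.float64(60.7), np.float64(44.8), np.float64(60.4), np.float64(44.9)] -21.26820190953202 -21.110465876375127
plate [428.24282284 260.12481195] 36.34959954351065 112.7765928491554
flange [428.25905821 260.53961145]
tcp (array([208.69612951, 535.35740666, 204.82577829]), array([[-9.31667551e-01,  3.63311384e-01, -6.43119649e-04],
       [ 3.63311909e-01,  9.31666845e-01, -1.16072535e-03],
       [ 1.77468523e-04, -1.31506317e-03, -9.99999120e-01]])) 576.8134157155686
```

View pics/wrist0.png

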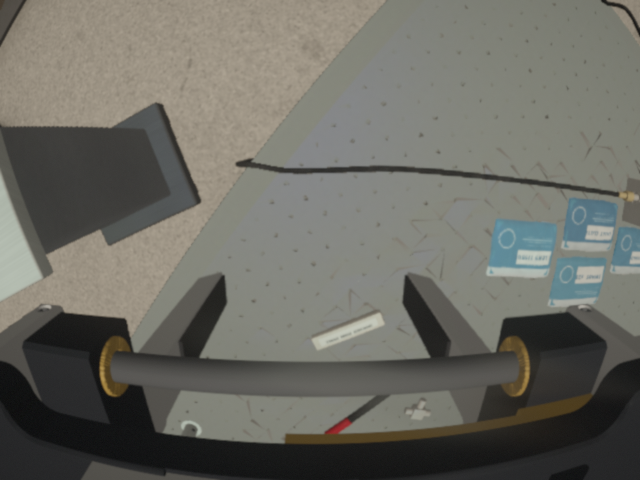

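The wrist view shows the open fingers at about (205,300) and (425,300), over empty table. Next I move above the plate, with the fingers turned to close across its 8 mm thickness.

```bash
cat >> h.py <<'E'
def go(p,yaw=None):
    "tool-axis shift (translation first), then rz, to target p and tool-y yaw (deg)"
    P,M=pose(); print('shift',(M.T@(np.array(p)-P)).round(1),end=' ')
    y=np.degrees(np.arctan2(M[1,1],M[0,1]))
    print('yaw',y.round(2),'rz',None if yaw is None else np.radians(y-yaw).round(3),'tilt',M[:,2].round(4))
E
python3 shift.py '[-38, -22, 0, 0, 0, 0, -38, -22, 0, 0, 0, 0, -38, -22, 0, 0, 0, 0, -38, -22, 0, 0, 0, 0, -38, -22, 0, 0, 0, 0, -38, -22, 0, 0, 0, 0, -38, -22, 0, 0, 0, 0, -38, -22, 0, 0, 0, 0, 0, 0, 0, 0, 0, 0.16, 0, 0, 0, 0, 0, 0.16, 0, 0, 0, 0, 0, 0.16, 0, 0, 0, 0, 0, 0.16, 0, 0, 0, 0, 0, 0.16, 0, 0, 0, 0, 0, 0, 0, 0, 0, 0, 0, 0]'
python3 - <<'E'
from h import *
s=snap('wrist','w1'); go([428.2,260.3,205],22.8); print(s['xyz'])
for p in [[428.2,260.3,68],[428.2,260.3,4],[567,192.2,36]]: print(proj(s,p,True))
E
```

```text
t: 2.02
eef_pos: [428.1, 261.3, 205.3]
tcp_rot: [-0.0, 0.552, 0.834, -0.0]
ft_force: [0.2, -0.5, -0.6]
finger_gap: 94.2
grasp_force: 0.0
shift [-1.  -0.3  0.4] yaw 22.96 rz 0.003 tilt [-2.e-04  0.e+00 -1.e+00]
[399.98908835 329.27607353 383.60521529]
[313.30376854 230.69710916]
[313.49219455 216.56539105]
[407.19374787 329.77867736]
```

View pics/w1.png

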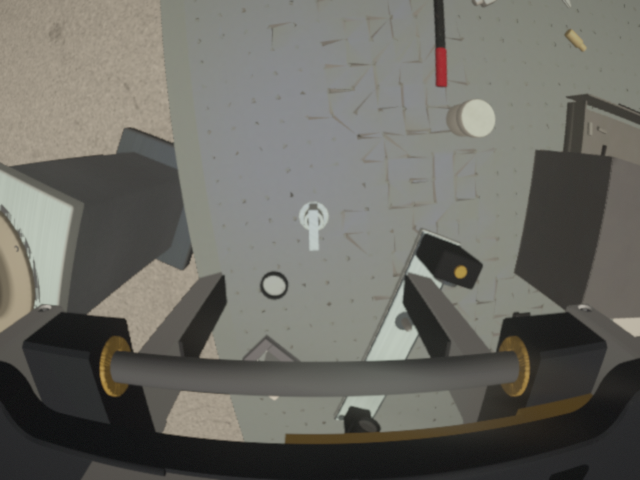

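The flange is at (314,216) and the plate's top is centred near (314,230). Both agree with the prediction within about 1 px, and the plate is aligned with the tool. I'll descend and grip.

```bash

python3 shift.py '[-1, 0, 40, 0, 0, 0, 0, 0, 40, 0, 0, 0, 0, 0, 40, 0, 0, 0, 0, 0, 30, 0, 0, 0, 0, 0, 16, 0, 0, 0, 0, 0, 0, 0, 0, 0, 0, 0, 0, 0, 0, 0]'
python3 shift.py '[0, 0, 0, 0, 0, 0, 0, 0, 0, 0, 0, 0, 0, 0, 0, 0, 0, 0, 0, 0, 0, 0, 0, 0, 0, 0, 0, 0, 0, 0, 0, 0, 0, 0, 0, 0, 0, 0, 0, 0, 0, 0, 0, 0, 0, 0, 0, 0]' 0
python3 shift.py '[0, 0, -30, 0, 0, 0, 0, 0, -30, 0, 0, 0, 0, 0, -30, 0, 0, 0, 0, 0, 0, 0, 0, 0, 0, 0, 0, 0, 0, 0]'
python3 - <<'E'
from h import *
go([567.1,192.2,130],93.2)
E
```

```text
t: 2.95
eef_pos: [429.2, 260.7, 40.1]
tcp_rot: [0.0, 0.553, 0.833, 0.001]
ft_force: [-0.4, 0.3, -1.5]
finger_gap: 93.7
grasp_force: 0.0
t: 3.95
eef_pos: [428.6, 260.4, 39.5]
tcp_rot: [-0.0, 0.553, 0.833, 0.0]
ft_force: [0.9, -0.0, 0.3]
finger_gap: 17.4
grasp_force: 0.0
t: 4.58
eef_pos: [427.8, 260.0, 128.5]
tcp_rot: [-0.0, 0.553, 0.833, -0.001]
ft_force: [0.3, -0.4, -1.1]
finger_gap: 6.9
grasp_force: 30.0
shift [-116.6  102.    -1.7] yaw 22.86 rz -1.228 tilt [-1.5e-03 -6.0e-04 -1.0e+00]
```

The fingers were still closing when the lift began, so I'll check what is held.

```bash
python3 - <<'E'
from h import *
w=snap('wrist','w2');s=snap('side','s2');t=snap('top','t2')
P,M=pose()
def crop(f,s,c,h,k):
    u,v=map(int,c); a=cv2.imread(f'pics/{f}.png')
    u=np.clip(u,h,640-h);v=np.clip(v,h,480-h); print(f,u-h,v-h)
    return cv2.resize(a[v-h:v+h,u-h:u+h],(390,390),interpolation=cv2.INTER_CUBIC)
im=np.hstack([crop('w2',w,(314,260),100,2),crop('s2',s,proj(s,P),45,4)])
cv2.imwrite('pics/z2.png',im)
print(ctrl.observe()['finger_gap'],P)
E
```

```text
w2 214 160
s2 378 183
6.541854010251947 [427.60270908 259.98058645 128.04427134]
```

View pics/z2.png

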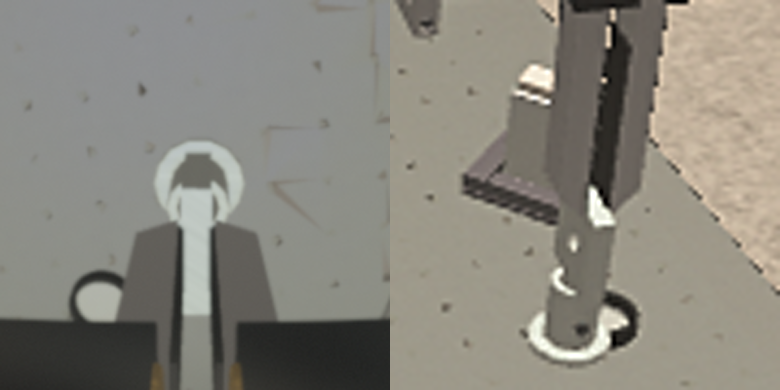

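The plate is held, but only near its top. I'll estimate its height, set it back down and regrip properly.

```bash
python3 - <<'E'
from h import *
s=load('s2'); P=np.array([427.6,260,128.0])
for z in (40,50,60,68): 
  # plate underside at z: flange near rim, hole, top near corner
  e=np.array([np.cos(np.radians(112.9)),np.sin(np.radians(112.9)),0])
  b=[P[0],P[1],z]
  cr=lambda p:(np.round(((proj(s,p)-[378,183])*4.333+[390,0]),0)).tolist()
  print(z,'rim bottom',cr([P[0],P[1]+16,z]),'hole',cr(np.array(b)+[0,0,49]),'top near corner',cr(np.array(b)+[0,0,68]+e*18),'tips',cr(P))
E
```

```text
40 rim bottom [557.0, 407.0] hole [575.0, 280.0] top near corner [595.0, 269.0] tips [586.0, 196.0]
50 rim bottom [560.0, 387.0] hole [577.0, 259.0] top near corner [598.0, 247.0] tips [586.0, 196.0]
60 rim bottom [563.0, 366.0] hole [580.0, 237.0] top near corner [601.0, 224.0] tips [586.0, 196.0]
68 rim bottom [565.0, 350.0] hole [583.0, 220.0] top near corner [604.0, 206.0] tips [586.0, 196.0]
```

```bash

python3 shift.py '[0, 0, 20, 0, 0, 0, 0, 0, 20, 0, 0, 0, 0, 0, 12, 0, 0, 0, 0, 0, 0, 0, 0, 0, 0, 0, 0, 0, 0, 0]'
python3 shift.py '[0, 0, 3, 0, 0, 0, 0, 0, 0, 0, 0, 0]'
python3 shift.py '[0, 0, 2, 0, 0, 0, 0, 0, 0, 0, 0, 0]'
python3 - <<'E'
from h import *
w=snap('wrist','w3');s=snap('side','s3')
P,M=pose();print(P)
u,v=(415,270); h=45
a=cv2.imread('pics/s3.png')[v-h:v+h,u-h:u+h]
cv2.imwrite('pics/z3.png',cv2.resize(a,(500,500),interpolation=cv2.INTER_CUBIC))
E
```

```text
t: 5.35
eef_pos: [429.1, 260.6, 77.8]
tcp_rot: [0.0, 0.553, 0.833, 0.0]
ft_force: [0.8, 0.3, -1.1]
finger_gap: 6.6
grasp_force: 30.0
t: 5.6
eef_pos: [428.7, 260.4, 74.7]
tcp_rot: [0.0, 0.553, 0.833, 0.0]
ft_force: [-1.4, 0.6, -0.6]
finger_gap: 6.7
grasp_force: 30.0
t: 5.85
eef_pos: [428.5, 260.4, 72.4]
tcp_rot: [-0.0, 0.553, 0.833, -0.0]
ft_force: [0.4, -0.3, -0.5]
finger_gap: 6.5
grasp_force: 30.0
[428.59757273 260.42928601  72.48220245]
```

View pics/z3.png

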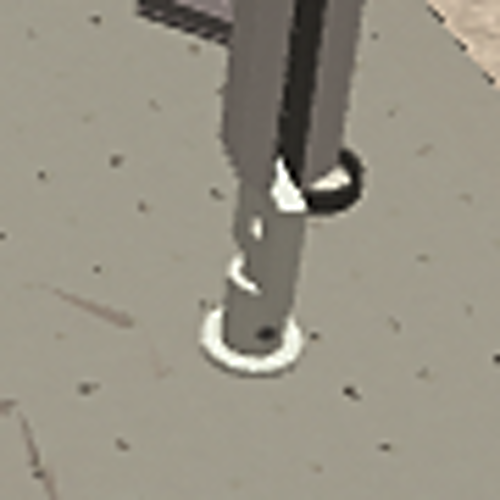

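```bash
python3 - <<'E'
from h import *
s=load('s3')
for f in ('side0','s3'):
    a=cv2.cvtColor(cv2.imread(f'pics/{f}.png'),cv2.COLOR_BGR2GRAY)
    t=a[275:305,400:432]; ys,xs=np.where(t>190); print(f,ys.min()+275,ys.max()+275,(xs.min()+xs.max())/2+400)
for z in (0,5,10,15): print(z,proj(s,[428.5,260.4+16,z]))
E
```

```text
side0 275 293 415.5
s3 275 291 415.0
0 [413.65577829 294.79164654]
5 [413.94429562 292.6089238 ]
10 [414.23469338 290.41197502]
15 [414.52699001 288.20066066]
```

```bash

python3 shift.py '[0, 0, 3, 0, 0, 0, 0, 0, 0, 0, 0, 0]'
python3 shift.py '[0, 0, 1, 0, 0, 0, 0, 0, 0, 0, 0, 0]'
python3 shift.py '[0, 0, 1, 0, 0, 0, 0, 0, 0, 0, 0, 0]'
```

```text
t: 6.2
eef_pos: [428.4, 260.3, 69.2]
tcp_rot: [-0.0, 0.553, 0.833, -0.0]
ft_force: [0.6, -0.8, -0.6]
finger_gap: 7.0
grasp_force: 30.0
t: 6.45
eef_pos: [428.5, 260.4, 68.4]
tcp_rot: [-0.0, 0.553, 0.833, -0.0]
ft_force: [0.2, 0.0, -0.7]
finger_gap: 6.6
grasp_force: 30.0
t: 6.7
eef_pos: [428.6, 260.4, 67.4]
tcp_rot: [-0.0, 0.553, 0.833, -0.0]
ft_force: [0.1, 0.4, -0.4]
finger_gap: 6.5
grasp_force: 30.0
```

```bash

for i in 1; do python3 shift.py '[0, 0, 1.5, 0, 0, 0, 0, 0, 0, 0, 0, 0]' | grep -E "eef|ft"; done
python3 shift.py '[0, 0, 1.5, 0, 0, 0, 0, 0, 0, 0, 0, 0]'| grep -E "eef|ft"
python3 - <<'E'
from h import *
f='s4';s=snap('side',f)
a=cv2.cvtColor(cv2.imread(f'pics/{f}.png'),cv2.COLOR_BGR2GRAY)
for g in ('side0','s3','s4'):
  a=cv2.cvtColor(cv2.imread(f'pics/{g}.png'),cv2.COLOR_BGR2GRAY); print(g,a[286:298,413:419].mean(1).round())
E
```

```text
eef_pos: [429.2, 260.6, 66.3]
ft_force: [0.1, -0.5, 2.0]
eef_pos: [429.8, 260.8, 66.1]
ft_force: [0.1, -0.7, 9.7]
side0 [105.  92. 101. 110. 102. 112. 240. 233. 149. 145. 147. 149.]
s3 [109. 111.  98. 211. 245. 196. 107. 155. 157. 155. 155. 155.]
s4 [108.  78.  91. 115. 108. 110. 235. 243. 179. 150. 154. 155.]
```

The plate is in contact with the table, and the grip had only about 2 mm of overlap. Regripping deeper.

```bash

python3 shift.py '[0, 0, 0, 0, 0, 0, 0, 0, 0, 0, 0, 0, 0, 0, 0, 0, 0, 0, 0, 0, 0, 0, 0, 0]' 45
python3 shift.py '[0, 0, 13, 0, 0, 0, 0, 0, 13, 0, 0, 0, 0, 0, 0, 0, 0, 0, 0, 0, 0, 0, 0, 0]'
python3 shift.py '[0, 0, 0, 0, 0, 0, 0, 0, 0, 0, 0, 0, 0, 0, 0, 0, 0, 0, 0, 0, 0, 0, 0, 0, 0, 0, 0, 0, 0, 0, 0, 0, 0, 0, 0, 0, 0, 0, 0, 0, 0, 0]' 0
```

```text
t: 7.75
eef_pos: [428.4, 260.3, 64.2]
tcp_rot: [-0.0, 0.553, 0.833, -0.0]
ft_force: [-0.1, 0.0, 0.6]
finger_gap: 43.0
grasp_force: 0.0
t: 8.25
eef_pos: [428.5, 260.4, 38.2]
tcp_rot: [-0.0, 0.553, 0.833, -0.0]
ft_force: [-0.3, 0.5, 0.3]
finger_gap: 44.8
grasp_force: 0.0
t: 9.12
eef_pos: [428.5, 260.4, 38.4]
tcp_rot: [-0.0, 0.553, 0.833, -0.0]
ft_force: [-0.4, -0.6, -0.9]
finger_gap: 8.0
grasp_force: 30.0
```

Grip is solid at 8.0 mm. I'll lift, turn and go past the peg so the wrist camera can measure the peg's disc.

```bash

python3 shift.py '[0, 0, -30, 0, 0, 0, 0, 0, -40, 0, 0, 0, 0, 0, -20, 0, 0, 0, 0, 0, 0, 0, 0, -0.18, 0, 0, 0, 0, 0, -0.18, 0, 0, 0, 0, 0, -0.18, 0, 0, 0, 0, 0, -0.18, 0, 0, 0, 0, 0, -0.18, 0, 0, 0, 0, 0, -0.18, 0, 0, 0, 0, 0, -0.148, 0, 0, 0, 0, 0, 0, 0, 0, 0, 0, 0, 0]'
python3 - <<'E'
from h import *
go([627,189,128],93.2)
s=load('top0'); a=cv2.cvtColor(cv2.imread('pics/top0.png'),cv2.COLOR_BGR2GRAY)
t=a[230:256,325:357].astype(float); print(a[230:256:2,326:356:2])
m=t<130; n,l,st,c=cv2.connectedComponentsWithStats(m.astype(np.uint8))
for i in range(1,n):
  if st[i,4]>20: print(st[i],c[i]+[325,230],at(s,*(c[i]+[325,230]),12),at(s,*(c[i]+[325,230]),13))
E
```

```text
t: 10.62
eef_pos: [428.5, 260.4, 128.4]
tcp_rot: [-0.0, -0.027, 1.0, 0.0]
ft_force: [0.2, -0.6, -0.8]
finger_gap: 8.2
grasp_force: 30.0
shift [-194.3  -82.     0.4] yaw 93.1 rz -0.002 tilt [-1.e-04  1.e-04 -1.e+00]
[[ 96  89  88  85  78  76  93 123 114 140 144 176 175 178 182]
 [178 176 183 182 192 191 192 191 192 192 193 192 192 193 192]
 [188 188 189 188 190 190 190 191 192 191 191 190 190 191 191]
 [187 187 188 186 188 188 190 168 191 191 192 193 193 195 195]
 [190 192 190 191 192 147  91  73  72 109 190 191 192 191 191]
 [185 186 186 187 162  75  73  88 118  74 101 193 194 194 194]
 [193 193 193 193  81  73  71  91 114  74  72 176 195 197 196]
 [193 193 193 193  72  73  66  73  79  74  73 168 195 195 195]
 [191 192 191 190 115  72  72  72  74  73  76 183 190 191 191]
 [189 190 189 190 184  72  73  73  73  72 128 189 189 188 190]
 [188 187 185 185 186 168  88  75  82 129 193 194 195 196 197]
 [193 194 194 194 194 193 192 193 191 191 191 192 192 192 191]
 [190 191 189 190 192 192 192 193 193 193 194 194 193 193 192]]
[ 0  0 19  2 24] [332.54166667 230.20833333] [593.37025535 204.48370405  12.        ] [593.16090095 204.52382627  13.        ]
[  9   7  14  14 158] [340.48734177 243.82278481] [570.16190949 191.77988546  12.        ] [569.97727171 191.8335371   13.        ]
```

```bash

python3 shift.py '[-32, -14, 0, 0, 0, 0, -32, -14, 0, 0, 0, 0, -32, -14, 0, 0, 0, 0, -32, -14, 0, 0, 0, 0, -32, -14, 0, 0, 0, 0, -32, -12, 0, 0, 0, 0, 0, 0, 0, 0, 0, 0, 0, 0, 0, 0, 0, 0, 0, 0, 0, 0, 0, 0]'
python3 - <<'E'
from h import *
go([570.2,191.8,128],93.2)
s=snap('wrist','w5'); print(s['xyz'],proj(s,[570.2,191.8,12],True),proj(s,[570.2,191.8,36],True))
d=(-.0555,.9985)
for x in (-105,-65,165): print(x,[proj(s,[570.2+(x-60)*d[0]+k*d[1],191.8+(x-60)*d[1]-k*d[0],12],True).round() for k in(-25,25)])
E
```

```text
t: 11.75
eef_pos: [623.7, 189.8, 128.5]
tcp_rot: [-0.0, -0.028, 1.0, 0.0]
ft_force: [0.1, -0.0, -0.3]
finger_gap: 7.9
grasp_force: 30.0
shift [53.3  5.1  0.6] yaw 93.23 rz 0.001 tilt [-8.e-04  1.e-04 -1.e+00]
[550.82556312 185.52928115 306.83547587] [320.73423957 169.66822327] [321.30673976 171.85913397]
-105 [array([127., 147.]), array([131., 204.])]
-65 [array([169., 143.]), array([172., 203.])]
165 [array([449., 143.]), array([446., 203.])]
```

View pics/w5.png

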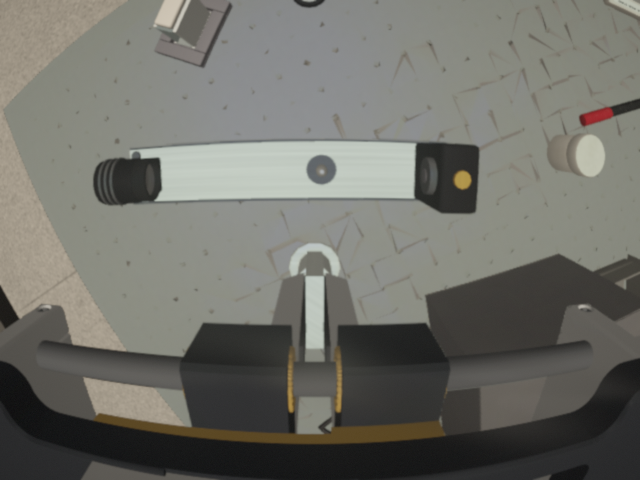

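The peg's disc is at (321,169), within 1 px of the prediction. The rail runs parallel to the image rows, and the held flange is near (314,262). Next, the numeric refinement.

```bash
python3 - <<'E'
from h import *
s=load('w5'); a=cv2.cvtColor(cv2.imread('pics/w5.png'),cv2.COLOR_BGR2GRAY)
t=a[150:190,300:342]; n,l,st,c=cv2.connectedComponentsWithStats((t<140).astype(np.uint8))
i=1+np.argmax(st[1:,4]); print(st[i],c[i]+[300,150],'peg',at(s,*(c[i]+[300,150]),12,True))
up,lo=[],[]
for u in range(200,400,10):
    col=a[:,u].astype(float); g=np.diff(col)
    v1=130+np.argmax(g[130:160]); v2=185+np.argmin(g[185:220])
    up.append(at(s,u,v1+.5,12,True)); lo.append(at(s,u,v2+.5,12,True))
for e in (up,lo):
    e=np.array(e); k=np.polyfit(e[:,1],e[:,0],1); print('edge yaw',90+np.degrees(np.arctan(-k[0])),'x at y=191.8',np.polyval(k,191.8), 'resid',np.std(e[:,0]-np.polyval(k,e[:,1])).round(2))
P,M=pose()
# flange left/right extents
row=a[262,280:350]; print(row.tolist()); 
print('pred flange ctr',proj(s,P+[0,0,-36.5],True),[proj(s,P+16*M[:,1]*k+[0,0,-36.5],True) for k in(-1,1)], 'front',proj(s,P+16*M[:,0]+[0,0,-36.5],True))
print(a[235:262,314].tolist())
E
```

```text
[  7   5  29  29 642] [320.99065421 169.04672897] peg [569.69362406 191.97298752  12.        ]
edge yaw 93.51936553097204 x at y=191.8 547.0796358904632 resid 0.22
edge yaw 93.5583699535841 x at y=191.8 592.4896420167058 resid 0.18
[143, 143, 143, 143, 143, 143, 143, 143, 143, 154, 182, 196, 199, 199, 199, 199, 198, 198, 192, 164, 133, 117, 114, 114, 114, 113, 112, 110, 111, 110, 111, 111, 111, 112, 113, 112, 113, 111, 111, 112, 111, 111, 110, 108, 106, 105, 104, 104, 113, 146, 180, 196, 199, 199, 199, 199, 199, 198, 189, 162, 134, 133, 141, 142, 143, 143, 143, 142, 143, 141]
pred flange ctr [314.34666154 266.98611722] [array([288.14638096, 266.93223872]), array([340.54585729, 266.95136735])] front [314.35854308 241.63246231]
[143, 142, 143, 143, 143, 142, 141, 146, 169, 189, 194, 193, 193, 194, 192, 183, 156, 123, 112, 113, 112, 112, 112, 112, 112, 113, 113]
```

```bash

python3 shift.py '[27, 2.6, 0, 0, 0, 0, 27, 2.6, 0, 0, 0, -0.003, 0, 0, 25, 0, 0, 0, 0, 0, 20, 0, 0, 0, 0, 0, 0, 0, 0, 0, 0, 0, 0, 0, 0, 0, 0, 0, 0, 0, 0, 0]'
python3 - <<'E'
from h import *
go([569.9,191.9,78],93.4)
E
```

```text
t: 12.68
eef_pos: [571.4, 191.7, 84.6]
tcp_rot: [0.001, -0.03, 1.0, 0.0]
ft_force: [0.3, 0.3, -0.8]
finger_gap: 7.5
grasp_force: 30.0
shift [1.5 0.2 6.6] yaw 93.4 rz -0.0 tilt [ 2.1e-03  5.0e-04 -1.0e+00]
```

```bash

python3 shift.py '[1, 0, 6, 0, 0, 0, 0, 0, 6, 0, 0, 0, 0, 0, 4, 0, 0, 0, 0, 0, 0, 0, 0, 0, 0, 0, 0, 0, 0, 0]'
python3 - <<'E'
from h import *
go([569.9,191.9,50.3],93.4)
E
python3 shift.py '[0, 0, 5, 0, 0, 0, 0, 0, 5, 0, 0, 0, 0, 0, 0, 0, 0, 0, 0, 0, 0, 0, 0, 0]'
```

```text
t: 13.3
eef_pos: [569.8, 191.4, 67.5]
tcp_rot: [0.0, -0.03, 1.0, 0.0]
ft_force: [0.8, -0.3, -0.9]
finger_gap: 7.9
grasp_force: 30.0
shift [-0.1  0.5 17.2] yaw 93.39 rz -0.0 tilt [ 1.e-04  1.e-04 -1.e+00]
t: 13.8
eef_pos: [569.7, 191.4, 57.4]
tcp_rot: [-0.0, -0.03, 1.0, 0.0]
ft_force: [-0.3, -0.0, -1.2]
finger_gap: 8.3
grasp_force: 30.0
```

No side force, so the sleeve is on the peg. Lower until it seats.

```bash

python3 shift.py '[0, 0, 4, 0, 0, 0, 0, 0, 2, 0, 0, 0, 0, 0, 0, 0, 0, 0]' | grep -E "eef|ft"
python3 shift.py '[0, 0, 1.5, 0, 0, 0, 0, 0, 0, 0, 0, 0]'| grep -E "eef|ft"
```

```text
eef_pos: [569.5, 191.4, 51.2]
ft_force: [-0.1, -0.5, -0.7]
eef_pos: [569.9, 191.5, 50.4]
ft_force: [-1.0, -0.7, 2.1]
```

```bash

python3 shift.py '[0, 0, 0.7, 0, 0, 0, 0, 0, 0, 0, 0, 0]'| grep -E "eef|ft"
python3 shift.py '[0, 0, 0, 0, 0, 0, 0, 0, 0, 0, 0, 0, 0, 0, 0, 0, 0, 0, 0, 0, 0, 0, 0, 0]' 45
python3 shift.py '[0, 0, -15, 0, 0, 0, 0, 0, -25, 0, 0, 0, 0, 0, -40, 0, 0, 0, 0, 0, -40, 0, 0, 0, 0, 0, 0, 0, 0, 0, 0, 0, 0, 0, 0, 0]' 60
python3 - <<'E'
from h import *
go([452,78.3,170],70)
s=snap('wrist','w6'); t=snap('top','t6')
a=cv2.imread('pics/t6.png')[150:350,270:470]; b=cv2.imread('pics/w6.png')[130:330,210:410]
cv2.imwrite('pics/z6.png',np.hstack([cv2.resize(x,(400,400),interpolation=cv2.INTER_CUBIC) for x in(a,b)]))
E
```

```text
eef_pos: [569.9, 191.5, 50.4]
ft_force: [-1.9, -0.6, 6.2]
t: 15.18
eef_pos: [569.6, 191.4, 49.1]
tcp_rot: [-0.0, -0.03, 1.0, 0.0]
ft_force: [1.1, 0.2, -0.3]
finger_gap: 43.4
grasp_force: 0.0
t: 15.92
eef_pos: [569.2, 191.3, 169.3]
tcp_rot: [-0.0, -0.03, 1.0, -0.0]
ft_force: [-0.5, 0.1, 0.4]
finger_gap: 60.0
grasp_force: 0.0
shift [ 123.7 -105.9   -0.7] yaw 93.39 rz 0.408 tilt [-2.e-04 -0.e+00 -1.e+00]
```

View pics/z6.png

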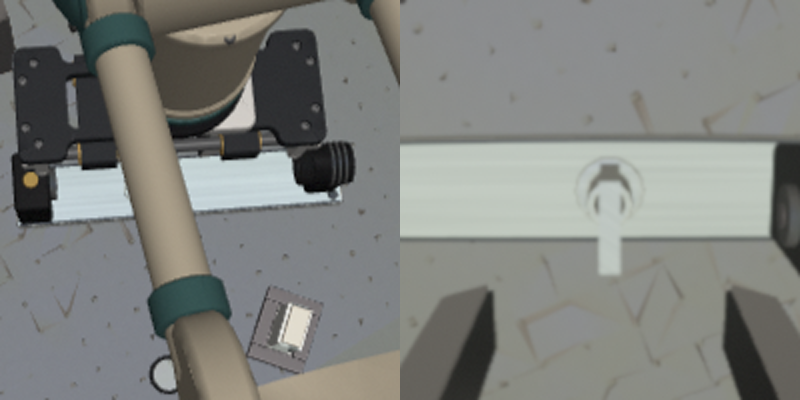

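The plate is seated upright on the rail with its flange flush and its face across the rail axis. Now to the cuvette, measuring the stopper numerically from above.

```bash

python3 shift.py '[25, -21, 0, 0, 0, 0, 25, -21, 0, 0, 0, 0, 25, -21, 0, 0, 0, 0, 25, -21, 0, 0, 0, 0, 24, -22, 0, 0, 0, 0, 0, 0, 0, 0, 0, 0.136, 0, 0, 0, 0, 0, 0.136, 0, 0, 0, 0, 0, 0.136, 0, 0, 0, 0, 0, 0, 0, 0, 0, 0, 0, 0, 0, 0, 0, 0, 0, 0]'
python3 - <<'E'
from h import *
s=snap('wrist','w7'); go([452,78.3,170],70)
im=cv2.imread('pics/w7.png'); hsv=cv2.cvtColor(im,cv2.COLOR_BGR2HSV)
u,v=proj(s,[452,78.3,62],True); print('pred62',u,v)
g=cv2.cvtColor(im,cv2.COLOR_BGR2GRAY)
u,v=int(u),int(v); print(g[v-40:v+44:4,u-32:u+34:3])
for th in (170,190,205,220):
    n,l,st,c=cv2.connectedComponentsWithStats((g[v-60:v+60,u-60:u+60]>th).astype(np.uint8))
    i=1+np.argmax(st[1:,4]); ys,xs=np.where(l==i)
    r=cv2.minAreaRect(np.stack([xs+u-60,ys+v-60],1).astype(np.float32))
    b=np.array([at(s,*p,56,True)[:2] for p in cv2.boxPoints(r)])
    e=b[1]-b[0]; f=b[2]-b[1]
    print(th,st[i],'ctr56',b.mean(0).round(1),[np.linalg.norm(x).round(1) for x in(e,f)],[np.degrees(np.arctan2(x[1],x[0])).round(1) for x in(e,f)])
E
```

```text
t: 17.4
eef_pos: [452.0, 78.3, 169.0]
tcp_rot: [-0.0, 0.173, 0.985, -0.0]
ft_force: [-0.1, -0.6, -1.1]
finger_gap: 60.4
grasp_force: 0.0
shift [ 0.1 -0.  -0.9] yaw 70.06 rz 0.001 tilt [-3.e-04  1.e-04 -1.e+00]
pred62 314.01057275791607 237.95330177456663
[[134 134 131 125 125 125 124 124 124 124 124 124 123 124 123 123 123 123
  124 115 135 135]
 [136 134 130 123 123 123 123 122 122 122 122 123 123 123 122 122 122 122
  122 117 133 134]
 [135 135 130 110 111 110 105 123 138 123 122 122 122 125 140 101 110 110
  108 112 134 134]
 [134 134 129 124 124 123 117 109 115 147 148 148 147 136 104 106 123 122
  121 114 135 135]
 [135 134 129 123 123 123 117 101 111 148 148 148 148 135 103 104 123 122
  121 120 134 136]
 [135 134 130 123 123 123 120 181 153 179 179 169 169 160 193 131 122 122
  121 116 135 134]
 [135 135 130 122 122 123 120 193 190 196 196 195 196 194 196 132 122 122
  120 114 134 134]
 [135 135 130 121 122 121 117 193 192 198 198 197 198 195 185 130 122 121
  120 113 130 112]
 [134 134 130 121 121 122 117 193 189 198 198 198 197 196 181 131 121 121
  120 128 134 134]
 [134 13
[... 871 characters left out ...]
134 134 134 134 133 134 134 134
  134 134 134 134]
 [134 135 135 135 134 134 134 134 134 134 134 135 134 134 133 134 134 134
  135 134 134 134]
 [133 134 134 134 134 133 134 134 134 134 135 135 134 134 134 134 131 129
  134 134 135 134]]
170 [ 48  39  25  39 848] ctr56 [451.3  78.5] [np.float64(19.2), np.float64(31.7)] [np.float64(70.1), np.float64(-19.4)]
190 [ 52  44  16  33 500] ctr56 [452.7  77.6] [np.float64(12.0), np.float64(26.7)] [np.float64(70.1), np.float64(-19.6)]Traceback (most recent call last):
  File "<stdin>", line 9, in <module>
    return _wrapfunc(a, 'argmax', axis=axis, out=out, **kwds)
    return bound(*args, **kwds)
ValueError: attempt to get argmax of an empty sequence
```

```bash

python3 - <<'E'
from h import *
s=load('w7'); P=np.array([452,78.3,169]); yaw=np.radians(70.06)
ty=np.array([np.cos(yaw),np.sin(yaw)]); tx=np.array([-ty[1],ty[0]])
g=cv2.cvtColor(cv2.imread('pics/w7.png'),cv2.COLOR_BGR2GRAY)
print('col',list(zip(range(205,262),g[205:262,316])))
print('row',list(zip(range(290,340),g[240,290:340])))
L=lambda u,v,z:((d:=at(s,u,v,z,True)[:2]-P[:2])@tx,d@ty)
for v in (215.5,216.5,217.5):print('front z56',v,L(316,v,56))
for v in (254.5,255.5):print('back z62',v,L(316,v,62),'z56',L(316,v,56))
for u in (302.5,326):print('side z56',L(u,240,56))
E
```

```text
col [(205, np.uint8(121)), (206, np.uint8(139)), (207, np.uint8(146)), (208, np.uint8(147)), (209, np.uint8(148)), (210, np.uint8(148)), (211, np.uint8(148)), (212, np.uint8(148)), (213, np.uint8(148)), (214, np.uint8(156)), (215, np.uint8(172)), (216, np.uint8(179)), (217, np.uint8(169)), (218, np.uint8(151)), (219, np.uint8(160)), (220, np.uint8(185)), (221, np.uint8(196)), (222, np.uint8(198)), (223, np.uint8(198)), (224, np.uint8(198)), (225, np.uint8(198)), (226, np.uint8(198)), (227, np.uint8(198)), (228, np.uint8(197)), (229, np.uint8(197)), (230, np.uint8(198)), (231, np.uint8(198)), (232, np.uint8(197)), (233, np.uint8(197)), (234, np.uint8(197)), (235, np.uint8(197)), (236, np.uint8(197)), (237, np.uint8(196)), (238, np.uint8(197)), (239, np.uint8(197)), (240, np.uint8(197)), (241, np.uint8(197)), (242, np.uint8(196)), (243, np.uint8(197)), (244, np.uint8(197)), (245, np.uint8(196)), (246, np.uint8(196)), (247, np.uint8(196)), (248, np.uint8(196)), (249, np.uint8(196)), (250, np.uint8(196)), (251, np.uint8(196)), (252, np.uint8(195)), (253, np.uint8(193)), (254, np.uint8(18
[... 1245 characters left out ...]
9, np.uint8(124))]
front z56 215.5 (np.float64(16.953913370660317), np.float64(1.569178854776566))
front z56 216.5 (np.float64(16.14062314699452), np.float64(1.570684648379613))
front z56 217.5 (np.float64(15.32647701221645), np.float64(1.57219857781701))
back z62 254.5 (np.float64(-13.69886411395368), np.float64(1.6051045040639194)) z56 (np.float64(-15.52382624685213), np.float64(1.6342847868373627))
back z62 255.5 (np.float64(-14.538199072862442), np.float64(1.606918901263975)) z56 (np.float64(-16.38081368000917), np.float64(1.6361373435344186))
side z56 (np.float64(-3.257300608846954), np.float64(-9.332840032484597))
side z56 (np.float64(-3.2395572661596774), np.float64(9.71382106091064))
```

The cuvette is centred at tool (+0.8, +0.3) mm and aligned in yaw. Descend and grip.

```bash

python3 shift.py '[0.8, 0.3, 40, 0, 0, 0, 0, 0, 40, 0, 0, 0, 0, 0, 40, 0, 0, 0, 0, 0, 20, 0, 0, 0, 0, 0, 9, 0, 0, 0, 0, 0, 0, 0, 0, 0, 0, 0, 0, 0, 0, 0]'
python3 shift.py '[0, 0, 0, 0, 0, 0, 0, 0, 0, 0, 0, 0, 0, 0, 0, 0, 0, 0, 0, 0, 0, 0, 0, 0, 0, 0, 0, 0, 0, 0, 0, 0, 0, 0, 0, 0, 0, 0, 0, 0, 0, 0, 0, 0, 0, 0, 0, 0, 0, 0, 0, 0, 0, 0]' 0
```

```text
t: 18.32
eef_pos: [452.5, 78.9, 21.1]
tcp_rot: [0.001, 0.173, 0.985, 0.0]
ft_force: [-0.7, -1.1, 0.1]
finger_gap: 60.2
grasp_force: 0.0
t: 19.45
eef_pos: [451.5, 78.8, 20.3]
tcp_rot: [0.0, 0.174, 0.985, 0.0]
ft_force: [0.0, -0.3, 2.6]
finger_gap: 19.8
grasp_force: 30.0
```

```bash

python3 shift.py '[0, 0, -10, 0, 0, 0, 0, 0, -20, 0, 0, 0, 0, 0, -35, 0, 0, 0, 0, 0, -35, 0, 0, 0, 0, 0, -10, 0, 0, 0, 0, 0, 0, 0, 0, 0.17, 0, 0, 0, 0, 0, 0.17, 0, 0, 0, 0, 0, 0.17, 0, 0, 0, 0, 0, 0.17, 0, 0, 0, 0, 0, 0.17, 0, 0, 0, 0, 0, 0.17, 0, 0, 0, 0, 0, 0.145, 0, 0, 0, 0, 0, 0, 0, 0, 0, 0, 0, 0]'
python3 - <<'E'
from h import *
go([573.4,132,130],3.4)
E
```

```text
t: 21.2
eef_pos: [451.2, 78.8, 129.8]
tcp_rot: [-0.0, 0.686, 0.728, -0.0]
ft_force: [0.1, -0.3, -0.1]
finger_gap: 20.1
grasp_force: 30.0
shift [ 45.9 125.2  -0.4] yaw 3.38 rz -0.0 tilt [-1.e-03  1.e-04 -1.e+00]
```

```bash

python3 shift.py '[9, 25, 0, 0, 0, 0, 9, 25, 0, 0, 0, 0, 9, 25, 0, 0, 0, 0, 9, 25, 0, 0, 0, 0, 9.9, 25.2, 0, 0, 0, 0, 0, 0, 0, 0, 0, 0, 0, 0, 0, 0, 0, 0, 0, 0, 0, 0, 0, 0]'
python3 - <<'E'
from h import *
s=snap('wrist','w8'); go([573.4,132,49.2],3.4)
P,M=pose(); zt=P[2]-14.2
b=np.array([P[0],P[1],0]); tx,ty=M[:,0],M[:,1]
pj=lambda a,c,z: proj(s,b+tx*a+ty*c+[0,0,z],True).round(1)
print('cuv top corners',[pj(17,k,zt+50) for k in(-10,10)],'bottom',[pj(17,k,zt) for k in(-10,10)],'stopper front',[pj(15,k,zt+56) for k in(-7.5,7.5)])
q=np.array([569.8,191.9,0]);d=np.array([-.0593,.998,0]);n=np.array([.998,.0593,0])
print('plate top',[proj(s,q+n*k+[0,0,80],True).round(1) for k in(-18,18)],'flange',proj(s,q+[0,0,16],True).round(1))
im=cv2.imread('pics/w8.png')[100:340,160:480]
cv2.imwrite('pics/z8.png',cv2.resize(im,None,fx=2.5,fy=2.5,interpolation=cv2.INTER_CUBIC))
E
```

```text
t: 22.2
eef_pos: [572.8, 131.4, 130.2]
tcp_rot: [-0.0, 0.687, 0.727, -0.0]
ft_force: [-0.2, 0.4, -1.0]
finger_gap: 19.9
grasp_force: 30.0
shift [ 0.5  0.5 81.2] yaw 3.27 rz -0.002 tilt [-6.e-04 -1.e-04 -1.e+00]
cuv top corners [array([288.7, 285.5]), array([337.2, 285.6])] bottom [array([294.9, 251.2]), array([331.9, 251.2])] stopper front [array([294.1, 295.7]), array([331.7, 295.8])]
plate top [array([284.7, 166.2]), array([343.5, 166.1])] flange [314.2 161.3]
```

View pics/z8.png

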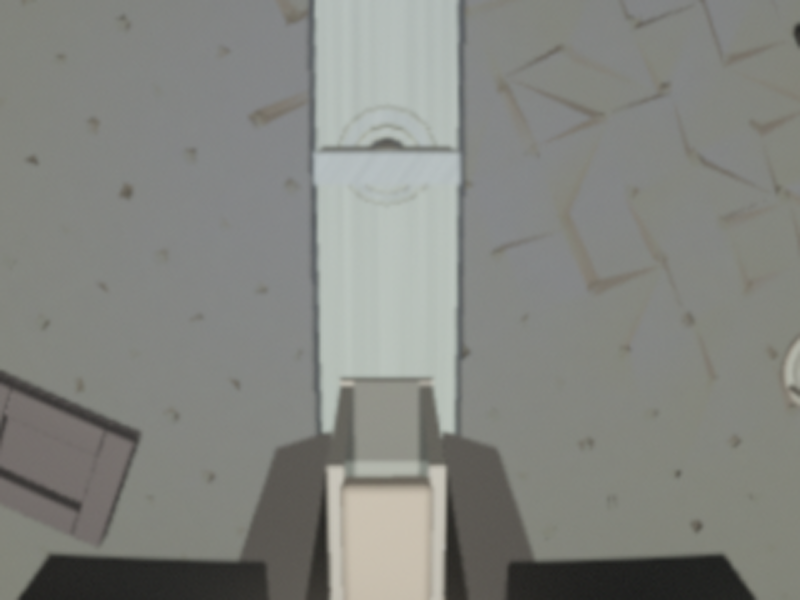

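The view shows the plate square across the rail (its top edge runs (315–461, 150) in the crop) and the cuvette upright in the grip. Its corners match the prediction within about 1–2 px, an offset the plate shares. Descend into the light path.

```bash

python3 shift.py '[0.5, 0.5, 20, 0, 0, -0.002, 0, 0, 20, 0, 0, 0, 0, 0, 20, 0, 0, 0, 0, 0, 14, 0, 0, 0, 0, 0, 7, 0, 0, 0, 0, 0, 0, 0, 0, 0, 0, 0, 0, 0, 0, 0, 0, 0, 0, 0, 0, 0, 0, 0, 0, 0, 0, 0]'
python3 - <<'E'
from h import *
go([573.4,132,49.2],3.4); s=snap('wrist','w9'); go([573.4,132,49.2],3.4); snap('side','s9'); go([573.4,132,49.2],3.4)
P,M=pose(); g=cv2.cvtColor(cv2.imread('pics/w9.png'),cv2.COLOR_BGR2GRAY).astype(int)
b=np.array([P[0],P[1],0])
print('pred front top',proj(s,b+M[:,0]*17+[0,0,85],True),'front bottom',proj(s,b+M[:,0]*17+[0,0,35],True))
q=np.array([569.8,191.9,0]); print('plate near top edge',proj(s,q+np.array([.0593,-.998,0])*4+[0,0,80],True),'far',proj(s,q-np.array([.0593,-.998,0])*4+[0,0,80],True))
print(list(enumerate(g[120:300,318].tolist(),120)))
E
```

```text
t: 23.38
eef_pos: [574.6, 132.4, 49.7]
tcp_rot: [0.0, 0.686, 0.728, 0.0]
ft_force: [0.2, -0.7, -1.2]
finger_gap: 19.5
grasp_force: 30.0
shift [-0.3 -1.3  0.5] yaw 3.38 rz -0.0 tilt [ 8.e-04  1.e-04 -1.e+00]
shift [-0.2 -1.2  0.4] yaw 3.38 rz -0.0 tilt [ 7.e-04  1.e-04 -1.e+00]
shift [-0.3 -1.1  0.3] yaw 3.38 rz -0.0 tilt [ 5.e-04  1.e-04 -1.e+00]
pred front top [312.24533262 285.07137483] front bottom [312.67197152 250.91669085]
plate near top edge [309.26809979 189.72427685] far [309.23272806 169.82175491]
[(120, 187), (121, 187), (122, 186), (123, 187), (124, 187), (125, 187), (126, 187), (127, 187), (128, 187), (129, 187), (130, 187), (131, 187), (132, 187), (133, 187), (134, 187), (135, 187), (136, 187), (137, 187), (138, 187), (139, 187), (140, 187), (141, 187), (142, 186), (143, 178), (144, 169), (145, 171), (146, 179), (147, 182), (148, 182), (149, 183), (150, 182), (151, 183), (152, 182), (153, 177), (154, 159), (155, 132), (156, 148), (157, 175), (158, 185), (159, 186), (160, 185), (161, 181), (162, 166), (163, 140), (164, 113), (165, 99), (166, 99), (167, 107), (168, 114), 
[... 871 characters left out ...]
88), (242, 188), (243, 188), (244, 188), (245, 188), (246, 188), (247, 188), (248, 187), (249, 185), (250, 168), (251, 130), (252, 125), (253, 141), (254, 144), (255, 145), (256, 144), (257, 144), (258, 145), (259, 145), (260, 144), (261, 145), (262, 144), (263, 144), (264, 144), (265, 144), (266, 144), (267, 144), (268, 144), (269, 144), (270, 143), (271, 144), (272, 144), (273, 144), (274, 143), (275, 144), (276, 143), (277, 143), (278, 143), (279, 144), (280, 144), (281, 144), (282, 143), (283, 147), (284, 160), (285, 173), (286, 179), (287, 180), (288, 178), (289, 167), (290, 140), (291, 111), (292, 102), (293, 114), (294, 141), (295, 163), (296, 177), (297, 186), (298, 191), (299, 193)]
```

```bash

python3 shift.py '[0, 0, 0, 0, 0, 0, 0, 0, 0, 0, 0, 0, 0, 0, 0, 0, 0, 0, 0, 0, 0, 0, 0, 0]' | grep -E "eef|ft"
python3 - <<'E'
from h import *
go([573.4,132,49.2],3.4); s=snap('wrist','w10')
g=cv2.cvtColor(cv2.imread('pics/w10.png'),cv2.COLOR_BGR2GRAY).astype(int)
P,M=pose(); b=np.array([P[0],P[1],0])
pj=lambda a,c,z:proj(s,b+M[:,0]*a+M[:,1]*c+[0,0,z],True).round(1).tolist()
print('pred cuv bottom corners',pj(17,-10,35),pj(17,10,35),'top',pj(17,-10,85),pj(17,10,85))
q=np.array([569.8,191.9,0]);n=np.array([.998,.0593,0]); print('pred plate top ends',[proj(s,q+n*k+[0,0,80],True).round(1).tolist() for k in(-18,18)])
for v in (176,180,184): print(v,list(zip(range(268,292),g[v,268:292].tolist())),list(zip(range(334,358),g[v,334:358].tolist())))
for v in (256,270,287): print(v,g[v,284:346].tolist())
E
```

```text
eef_pos: [574.4, 132.3, 49.3]
ft_force: [0.2, 0.1, -0.3]
shift [-0.3 -1.   0.1] yaw 3.38 rz -0.0 tilt [ 0.e+00  1.e-04 -1.e+00]
pred cuv bottom corners [294.5, 251.1] [331.5, 251.1] top [288.3, 285.3] [336.8, 285.4]
pred plate top ends [[264.8, 180.2], [355.0, 180.1]]
176 [(268, 186), (269, 187), (270, 188), (271, 189), (272, 189), (273, 188), (274, 187), (275, 186), (276, 185), (277, 185), (278, 186), (279, 186), (280, 186), (281, 187), (282, 186), (283, 185), (284, 184), (285, 185), (286, 184), (287, 185), (288, 186), (289, 186), (290, 186), (291, 186)] [(334, 187), (335, 186), (336, 185), (337, 187), (338, 187), (339, 189), (340, 189), (341, 188), (342, 188), (343, 188), (344, 187), (345, 187), (346, 187), (347, 187), (348, 188), (349, 188), (350, 188), (351, 187), (352, 186), (353, 186), (354, 181), (355, 167), (356, 142), (357, 133)]
180 [(268, 188), (269, 188), (270, 188), (271, 187), (272, 186), (273, 185), (274, 185), (275, 186), (276, 186), (277, 186), (278, 186), (279, 187), (280, 186), (281, 185), (282, 185), (283, 185), (284, 186), (285, 186), (286, 186), (287, 186), (288
[... 1135 characters left out ...]
27, 108, 100, 100, 101, 114, 146, 177, 184, 185, 185, 185, 187, 188, 188, 187, 187, 188, 189]
270 [185, 185, 185, 186, 187, 188, 190, 188, 179, 153, 115, 98, 98, 98, 98, 94, 99, 118, 136, 143, 144, 144, 144, 144, 144, 143, 144, 143, 143, 144, 144, 144, 144, 145, 144, 144, 144, 144, 145, 144, 144, 144, 139, 124, 104, 95, 96, 98, 98, 99, 104, 134, 173, 183, 184, 187, 188, 187, 187, 187, 188, 190]
287 [88, 88, 88, 89, 90, 100, 135, 166, 180, 183, 183, 182, 178, 159, 141, 135, 137, 150, 167, 178, 180, 180, 180, 180, 180, 180, 180, 180, 180, 180, 180, 180, 180, 180, 180, 180, 180, 180, 180, 180, 180, 179, 174, 155, 140, 136, 142, 161, 179, 186, 187, 187, 186, 177, 136, 99, 89, 89, 89, 89, 89, 89]
```

```bash

python3 shift.py '[-0.4, -1.5, 0, 0, 0, 0, 0, 0, 0, 0, 0, 0, 0, 0, 0, 0, 0, 0, 0, 0, 0, 0, 0, 0, 0, 0, 0, 0, 0, 0, 0, 0, 0, 0, 0, 0]'
python3 - <<'E'
from h import *
go([573.4,132,49.2],3.4); s=snap('wrist','w11')
g=cv2.cvtColor(cv2.imread('pics/w11.png'),cv2.COLOR_BGR2GRAY).astype(int)
print(g[256,284:346].tolist())
print('left',g[180,240:276].tolist()); print('right',g[180,340:362].tolist())
print(np.abs(ctrl.observe()['qvel']).max())
E
```

```text
t: 24.78
eef_pos: [572.9, 131.8, 49.3]
tcp_rot: [-0.0, 0.686, 0.728, 0.0]
ft_force: [-0.9, 0.3, -0.4]
finger_gap: 19.9
grasp_force: 30.0
shift [0.1 0.5 0.1] yaw 3.38 rz -0.0 tilt [ 0.e+00  1.e-04 -1.e+00]
[187, 186, 186, 186, 186, 186, 186, 188, 190, 190, 184, 162, 121, 101, 99, 99, 105, 122, 137, 144, 145, 145, 145, 145, 144, 145, 145, 145, 145, 145, 145, 144, 145, 144, 144, 144, 144, 144, 144, 145, 145, 144, 141, 126, 109, 101, 99, 101, 114, 149, 180, 186, 185, 185, 185, 185, 185, 186, 188, 188, 187, 187]
left [133, 132, 132, 132, 133, 132, 133, 133, 133, 133, 133, 133, 132, 133, 133, 133, 133, 133, 133, 133, 133, 131, 130, 132, 133, 133, 135, 134, 142, 165, 183, 188, 188, 188, 187, 186]
right [189, 188, 189, 188, 188, 187, 187, 188, 189, 189, 188, 187, 186, 185, 184, 184, 183, 183, 177, 155, 138, 134]
0.0019501391286447882
```

The plate's edges in the image are at u = 268.7 and 358.7, centre 313.7. The cuvette's centre is at 314.3, so the two line up within about 0.3 mm, and the arm is still.

```bash
python3 -c "
from plant import ctrl, eyes
print(ctrl.finish_job())"
```

```text
the job is handed in; nothing more can be done
None
```

The aperture plate is fully seated on the peg and released. The cuvette is held still by its frosted faces in the middle of the light path, and I handed the job in at about 25 s; no verdict came back, and my first grip on the plate was too shallow, so I set it down and regripped.

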